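# Change the oil drain over from the red valve to the blue one

## Task

Change the oil drain over: with a fingertip, push the red lever round until its valve is fully shut (lever square across its pipe), and only then push the blue lever open until it points along the green tab on its dial. Push gently, do not clamp the levers, and leave the bowls, the tab and everything else standing where they are.

Things in the scene. Friction and masses are not known exactly. Their poses are not given: they have to be found in the camera images.
- red_lever (a joint): Angle of the red-sleeved valve lever, rad. 0 = fully open: the lever lies along its pipe and points from the pivot to the spout (the station's -x). It grows clockwise seen from above; 1.57 = fully shut, square across the pipe, pointing to the station's +y (1.45 to 1.65 counts as shut). Stops at 0 and 1.65. It starts open or partly open. A stiff pivot (3 to 4 N of push at the sleeve): the lever stays where it is left.
- blue_lever (a joint): Angle of the blue-sleeved valve lever, same lever, same stops and same meaning as the red one (0 open, 1.57 shut). It starts shut.
- tab (a joint): Angle at which the green tab stands on the blue valve's dial, in the same sense as blue_lever: the blue lever points along the tab when both angles are equal. The tab is screwed fast, it is not to be moved.
- red_pivot (a point): Point on the red lever's upright pivot axis at the height of the lever's middle, 150 mm above the table. Axes are the station's: -x to the spout, +y the side to which the shut lever points, z up.
- blue_pivot (a point): The same point of the blue valve (150 mm above the table), axes of the blue station.
- red_grip (a point): Middle of the red plastic sleeve near the lever's end, 100 mm from the pivot. Its own -x axis points outward along the lever. The sleeve is 22 mm wide, 14 mm high (143 to 157 mm above the table) and reaches from 46 to 120 mm from the pivot; the rest of the lever is a bare steel bar 14 mm wide.
- blue_grip (a point): The same point of the blue lever, same sizes and axes.
- tab_mark (a point): On the top of the green tab (34 x 12 x 5 mm, lying radially, 51 to 85 mm from the pivot, top 117 mm above the table), 75 mm from the blue pivot axis. Its own -x axis points outward from the pivot. It sits on a round white dial, radius 68 mm, top 112 mm above the table, centred under the blue pivot; black strokes every 15 degrees.
- red_station: Red station, fixed: a steel settling pan (160 x 180 mm, rim 137 mm above the table) on a yellow stand 178 x 198 mm, reaching from 66 to 244 mm behind the pivot (station +x), with a brass pipe (22 mm thick, middle 85 mm high) from the pan forward under the pivot to a down-turned spout 62 mm before the pivot. Origin: on the table under the lever's pivot; the station's -x is the spout's direction, z up.
- blue_station: Blue station, fixed: as the red one, with the white dial under the lever.
- red_bowl: Loose steel bowl, diameter 90 mm, 42 mm high, under the red spout; origin at the centre of its underside.
- blue_bowl: Loose steel bowl, same size, under the blue spout; origin at the centre of its underside.
- jar: Bystander: amber glass sample jar with white cap, diameter 52 mm, 85 mm high; origin at the centre of its underside.
- wrench: Bystander: steel wrench 180 mm long, lying; origin under its middle.
- bottle: Bystander: green glass bottle with yellow cap, diameter 60 mm, 110 mm high; origin at the centre of its underside.
- mug: Bystander: white plastic mug, diameter 72 mm, 80 mm high; origin at the centre of its underside.
- meter: Bystander: black hand-held meter 75 x 140 x 22 mm, lying; origin at the centre of its underside.
Things that resemble listed ones, but are neither listed nor needed, are in the scene too. Leave any pink look-alike of the red_bowl alone.

How it is judged:
On the way, in this order (a step that is already met when the one before it is completed fails the run):
1. the red valve is shut while the blue one is still shut (value of joint red_lever above 1.45 rad and value of joint blue_lever above 1.35 rad), for 0.2 s.
2. the blue lever points along the green tab, the red valve still shut (value of joint red_lever above 1.45 rad and angle between the x axis of blue_grip and the x axis of tab_mark, either way round below 0.12 rad), for 0.2 s.
At the end, for the whole second after the job is handed in: The red lever stands at 1.45 rad or more (shut, square across its pipe within 7 degrees), the blue lever points along the green tab within 0.12 rad (7 degrees), both at rest; bowls and bystanders upright and within 25 mm of where they began (all of step 2 and velocity of joint red_lever between -0.05 and 0.05 rad/s and velocity of joint blue_lever between -0.05 and 0.05 rad/s and distance of each of red_bowl, blue_bowl, jar, wrench, bottle, mug, meter from where it was at the start of the episode below 0.025 m and angle between each of red_bowl, blue_bowl, jar, wrench, bottle, mug, meter's own z axis and vertical below 0.2 rad); the robot touches nothing.
It fails at once if the blue valve opened while the red one is not shut (value of joint blue_lever below 1.3 rad and value of joint red_lever below 1.4 rad).
It fails at once if a bowl or bystander pushed more than 25 mm, lifted or tipped (distance of any of red_bowl, blue_bowl, jar, wrench, bottle, mug, meter from where it was at the start of the episode above 0.025 m or height (world z) of any of red_bowl, blue_bowl, jar, wrench, bottle, mug, meter above 0.015 m or angle between any of red_bowl, blue_bowl, jar, wrench, bottle, mug, meter's own z axis and vertical above 0.35 rad).
It fails at once if the green tab moved (distance of tab_mark from where it was at the start of the episode above 0.006 m).
It fails at once if a lever clamped or forced (more than 35 N between the fingers and the lever) (contact force between the fingers and red_lever above 35 N or contact force between the fingers and blue_lever above 35 N).
It also fails if it takes over 56 s, if anything falls off the work surface, if the arm or the gripper's body presses on something with over 40 N, if the wrist force passes 120 N, or if a joint passes its speed limit or range.

## Robot

A 6-joint arm with a two-finger parallel gripper is mounted at the origin on the work surface. World frame = base frame: x ahead of the robot, y to its left, z up, the work surface at z = 0. Lengths are in m, angles in rad, forces in N, time in s.
With the tool pointing down it reaches from about 0.225 to 0.875 m from the base axis. Payload 3.4 kg.
Tool frame: the origin (TCP) lies at the very end of the fingers, on their centre line; the grasp point (between the pads) lies 19 mm behind it (robot.pinch_z is the distance from the TCP to the grasp point, in m); x points along the fingers, y is the direction in which the jaws open and shut, and the axes are right-handed (so a half turn about x gives the same grasp; the last joint's range is limited). The gripper opens to 85 mm and grips with 20 to 120 N. Pads are 22 mm wide; open, the fingers measure 114 mm over their backs; the gripper's body (76 mm by 85 mm) begins 54 mm behind the grasp point. The pads swing forward as they close: fully open they stand 13 mm farther back than shut.
Start: joints at [1.188, 0.276, 1.505, -0, 1.361, -0.121], TCP at [0.149, 0.555, 0.231] pointing down, gripper open.
Joint ranges: [-2.89, 2.89], [-0.75, 2.08], [0.22, 2.7], [-1.18, 4.32], [0.11, 2.71], [-2.7, 2.7]. Speed limits (rad/s): [2.57, 2.57, 3.14, 3.14, 3.14, 3.14].

## Interface

Orientations are given as a unit quaternion [x, y, z, w].
In Python, from rig import robot gives the robot as it stands.
- The arm moves only by the tool send_rows, never from a script. Its argument "plan" is a list of rows, each an object of numbers: "grip": the closure, from 0 (fully open) to 1 (shut); "dx", "dy", "dz": the shift along the world's x, y, z in units of 0.15 m (1.0 is 0.15 m); "roll": the turn about the world's z in units of 30 degrees (1.0 is 30 degrees). In form: [{"grip": .., "dx": .., "dy": .., "dz": .., "roll": ..}, ...]. A call has 1 to 20 rows; each row is the pose to reach, as a shift and turn from the pose measured when the call began; what a row does not reach only later rows make up. A row lasts 1/8 s, in which the tool goes at most 62.5 mm and 10.7 degrees, less where a joint would pass 70% of its speed; a pose out of reach is approached as far as the arm can. A call with a number of a shift or a turn outside -1 to 1 is refused whole. A call with a gripper value outside its range is refused whole. The fingers move at their own pace and stop on an object; "squeeze" is the grip in N (left out, the last holds). Time passes only in rows, so rows that repeat a pose let the fingers close. It gives the time, the measured TCP pose, the force and the opening at its end, in the units of the state.
- robot.state(): the state, without advancing time (a new reading comes with each control period).
- robot.grab_frame(name): name is "scene" or "top" or "wrist"; returns a dict with "color" (400x640x3 uint8, blue, green, red), "fx", "fy", "cx", "cy" (pixels), "k1" (the pictures are not rectified: a ray, as slopes to the right and down, at radius r is drawn at 1 + k1 r^2 times it, then the intrinsics apply), "position" and "rotation" of the camera in the world; the wrist camera has in their place "hand_eye" (4x4, takes a point from camera to tool coordinates, whose origin is the TCP and whose axes are the tool frame's). Camera axes: x right, y up, looking along -z (the intrinsics and any distortion apply to the point x, -y, -z); pixel columns grow to the right and rows downward; lengths in m; the calibration is good to about 2 mm. A picture is of the moment at which its call begins: read the wrist's pose just before it. There is no depth.
- robot.finish_job(): hands the job in, once; it reports no verdict.
The state is a dict: "clock": time; "joint_pos": joint angles; "joint_vel": joint speeds; "tau": joint torques, N m; "position": TCP position; "eef_rot": TCP orientation; "contact_force": force on the tool from outside, world axes, zero at the start; "ft_torque": the same for the moment, N m; "width": finger opening in m.
Only numpy, scipy, OpenCV 4.12 (cv2) and the standard library are available. Lean on these libraries where they do the work, as an engineer would, in place of code of your own. Each camera call takes 0.05 s, during which the arm holds its last target. There are 200 camera calls.

## Working session

There is one attempt and no reset: what is moved stays moved. The work goes in short steps, Python scripts to look and compute and a tool call to move; the robot and the scene stay as the last step left them, time stands still between calls to the robot, and variables do not carry over. Pictures are saved under pics/ and viewed, about 8 in all and at most 12, crops included, and the job is handed in when it is done.

Besides the shell and the picture viewer there is one more tool, called after ">>>" by a JSON object that holds its "op" and its "data". send_rows: Moves the arm, as the interface text tells. Shifts and turns lie within -1 to 1; 1 stands for 0.15 m of shift or 30 degrees of turn. Its arguments: {"type":"object","properties":{"plan":{"type":"array","items":{"type":"object","properties":{"grip":{"type":"number"},"dx":{"type":"number","minimum":-1,"maximum":1},"dy":{"type":"number","minimum":-1,"maximum":1},"dz":{"type":"number","minimum":-1,"maximum":1},"roll":{"type":"number","minimum":-1,"maximum":1}}}},"squeeze":{"type":"number"}},"required":["plan"]}

```bash
mkdir -p pics; ls; cat > h.py <<'E'
import numpy as np, cv2
from rig import robot
def grab(n,save=None):
    s=robot.state(); f=robot.grab_frame(n)
    if n=="wrist":
        from scipy.spatial.transform import Rotation as R
        T=np.eye(4);T[:3,:3]=R.from_quat(s["eef_rot"]).as_matrix();T[:3,3]=s["position"]
        M=T@np.array(f["hand_eye"]); f["position"]=M[:3,3]; f["rotation"]=M[:3,:3]
    if save: cv2.imwrite("pics/"+save,f["color"])
    return f
def K(f): return np.array([[f["fx"],0,f["cx"]],[0,f["fy"],f["cy"]],[0,0,1.]])
def toz(f,uv,z):
    uv=np.atleast_2d(np.array(uv,float))
    n=cv2.undistortPoints(uv[:,None],K(f),np.array([f["k1"],0,0,0.]))[:,0]
    d=np.c_[n[:,0],-n[:,1],-np.ones(len(n))]@np.array(f["rotation"]).T
    p=np.array(f["position"]); return p+d*((z-p[2])/d[:,2])[:,None]
def px(f,P):
    q=(np.atleast_2d(P)-np.array(f["position"]))@np.array(f["rotation"])
    n=np.c_[q[:,0]/-q[:,2],-q[:,1]/-q[:,2]]; r=(n**2).sum(1)[:,None]
    n=n*(1+f["k1"]*r); return n*[f["fx"],f["fy"]]+[f["cx"],f["cy"]]
E
python3 - <<'E'
from h import *
for n in("scene","top"):
    f=grab(n,n+"0.png"); print(n,f["position"],np.round(f["rotation"],3).tolist(),f["fx"],f["k1"])
s=robot.state(); print(s)
E
```

```text
pics
scene [ 0.71819513 -0.42387546  0.93214284] [0.276, 0.066, 0.249, 0.926] 366.53749927903726 -0.0716278938040043
top [0.22587119 0.04075027 1.22160657] [-0.072, 0.074, 0.73, -0.675] 392.2434988643335 -0.008333268589384329
{'clock': 0.1, 'joint_pos': array([ 1.18801733e+00,  2.76508286e-01,  1.50596566e+00,  1.68646504e-05,
        1.36068841e+00, -1.21048148e-01]), 'joint_vel': array([-0.00015661, -0.00058756, -0.00215975, -0.00066201,  0.00135374,
       -0.00023165]), 'tau': array([ 8.86330981e-04, -4.17703700e+01, -2.46406907e+01, -2.93741587e-04,
        5.75317594e-03,  9.66511607e-06]), 'position': array([0.1486409 , 0.55499311, 0.23055588]), 'eef_rot': array([ 0.09173714,  0.70120415, -0.09280914,  0.70091619]), 'contact_force': array([-0.35625354, -0.08996022, -0.33267154]), 'ft_torque': array([ 0.01050632, -0.01783747, -0.00488639]), 'width': 0.08543358384885688}
```

View pics/top0.png

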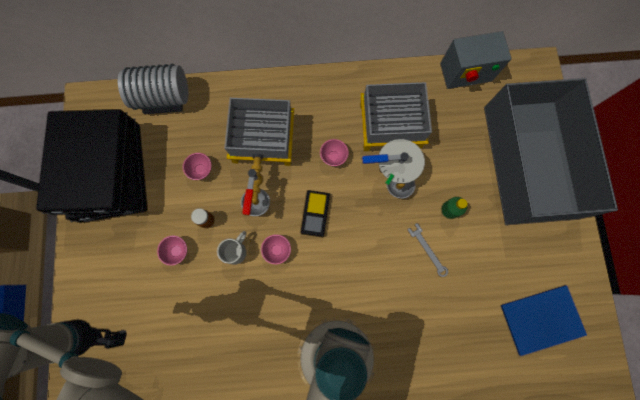

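View pics/scene0.png

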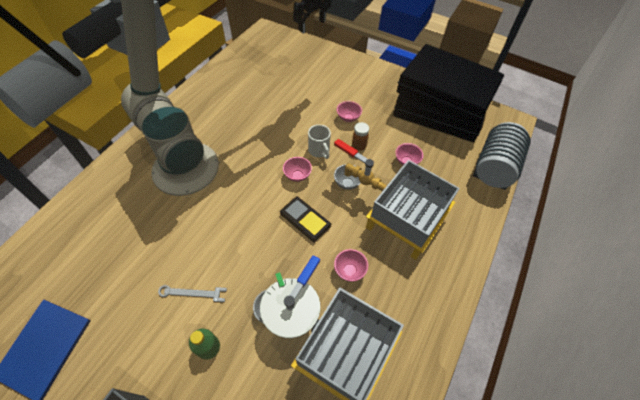

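The top view shows the red lever at about (249,195), nearly open over its bowl (257,203). The blue lever is at (380,159), shut and pointing left, over the white dial at (402,162), with the green tab at (390,180). Pink bowls at (197,167), (335,153), (277,250) and (172,250) are look-alikes. Other confusable things: the red button at (472,75), the blue tray at (543,320) and the green bottle at (455,207). The camera rotation is a quaternion, so I'll fix the helper.

```bash
python3 - <<'E'
s=open('h.py').read()
s=s.replace('    if save:','    else:\n        from scipy.spatial.transform import Rotation as R\n        f["rotation"]=R.from_quat(f["rotation"]).as_matrix()\n    if save:')
s+='''
def mask(f,c):
    h=cv2.cvtColor(f["color"],cv2.COLOR_BGR2HSV)
    rg={"red":[((0,190,110),(6,255,255)),((174,190,110),(180,255,255))],"blue":[((105,190,120),(118,255,255))],"green":[((50,130,60),(80,255,255))],"dial":[((0,0,185),(180,50,255))],"yellow":[((22,190,120),(30,255,255))]}[c]
    return sum(cv2.inRange(h,a,b) for a,b in rg)
def blobs(f,c,mn=25):
    n,l,st,ce=cv2.connectedComponentsWithStats(mask(f,c))
    return [(ce[i],st[i],l==i) for i in range(1,n) if st[i,4]>=mn]
def axis(f,m,z):
    p=toz(f,np.argwhere(m)[:,::-1],z)[:,:2]; c=p.mean(0); u=np.linalg.svd(p-c,full_matrices=False)[2][0]
    t=(p-c)@u; return c,u,t.min(),t.max()
'''
open('h.py','w').write(s)
E
python3 - <<'E'
from h import *
Z={"red":.157,"blue":.157,"green":.117,"dial":.112}
for n in("top","scene"):
    f=grab(n)
    for c in Z:
        for ce,st,m in blobs(f,c):
            a=axis(f,m,Z[c]); print(n,c,ce.round(),st[4],a[0].round(3),np.degrees(np.arctan2(a[1][1],a[1][0])).round(1),np.round(a[2:],3))
f=grab("top"); im=f["color"][130:230,220:440]; cv2.imwrite("pics/crop1.png",cv2.resize(im,None,fx=3.6,fy=3.6,interpolation=cv2.INTER_CUBIC))
E
```

```text
top red [471.  74.] 55 [ 0.789 -0.466] -71.6 [-0.016  0.015]
top red [247. 202.] 176 [0.454 0.214] 169.5 [-0.036  0.035]
top blue [375. 158.] 151 [ 0.551 -0.151] 89.9 [-0.035  0.034]
top green [389. 179.] 38 [ 0.498 -0.194] 142.4 [-0.016  0.015]
top green [454. 208.] 157 [ 0.398 -0.369] -144.8 [-0.024  0.025]
scene red [346. 147.] 141 [0.46  0.212] -7.9 [-0.035  0.032]
scene blue [401.  52.] 143 [0.425 0.702] -0.3 [-0.049  0.049]
scene green [280. 280.] 45 [ 0.5   -0.195] -39.8 [-0.015  0.015]
scene dial [362. 127.] 114 [0.45  0.346] -86.3 [-0.021  0.02 ]
scene dial [208. 151.] 47 [0.105 0.03 ] -27.3 [-0.023  0.018]
scene dial [361. 157.] 28 [0.5   0.238] -10.8 [-0.015  0.013]
scene dial [501. 158.] 49 [0.863 0.449] 14.5 [-0.027  0.024]
scene dial [346. 182.] 39 [0.505 0.137] -128.5 [-0.012  0.01 ]
scene dial [397. 201.] 117 [0.65  0.151] -95.1 [-0.051  0.04 ]
scene dial [407. 205.] 123 [0.679 0.15 ] -96.7 [-0.048  0.042]
scene dial [416. 211.] 141 [0.707 0.147] -98.4 [-0.049  0.043]
scene dial [426. 217.] 161 [0.737 0.144] -97.4 [-0.047  0.043]
scene dial [434. 222.] 90 [0.761 0.141] -97.7 [-0.046  0.042]
scene dial [289. 309.] 2294 [ 0.555 -0.241] 18.1 [-0.068  0.067]
scene dial [330. 304.] 54 [ 0.628 -0.184] 87.9 [-0.046  0.042]
scene dial [361. 300.] 40 [ 0.686 -0.142] -2.0 [-0.033  0.029]
scene dial [333. 334.] 242 [ 0.667 -0.241] -91.1 [-0.041  0.05 ]
scene dial [349. 331.] 79 [ 0.695 -0.217] -100.7 [-0.015  0.02 ]
scene dial [363. 335.] 43 [ 0.725 -0.21 ] -52.7 [-0.012  0.016]
scene dial [374. 341.] 27 [ 0.751 -0.21 ] 26.3 [-0.007  0.011]
```

View pics/crop1.png

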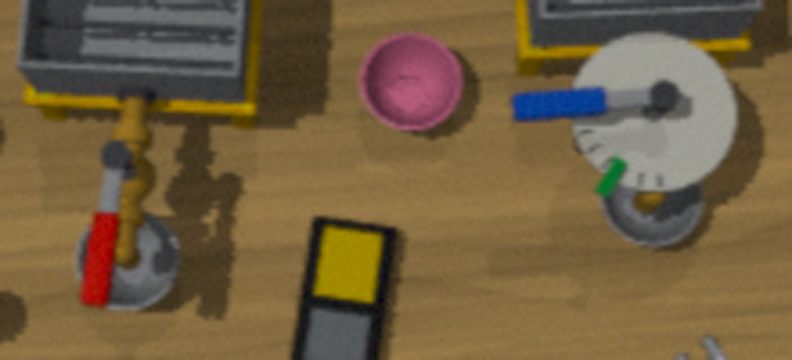

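The crop confirms the choices: the red sleeve runs from (105,215) to (95,300) with its pivot cap at (117,155). The blue sleeve runs from (605,100) to (513,108) with its cap at (663,97). The tab is at (610,177). All four pink bowls are decoys. I'll close the gripper and go up and over for a wrist view.

>>> {"op": "send_rows", "data": {"plan": [{"grip": 1,"dx": 0,"dy": 0,"dz": 0.6},{"grip": 1,"dx": 0.4,"dy": -0.4,"dz": 0.8},{"grip": 1,"dx": 0.8,"dy": -0.8,"dz": 0.8},{"grip": 1,"dx": 1,"dy": -1,"dz": 0.8},{"grip": 1,"dx": 1,"dy": -1,"dz": 0.8}], "squeeze": 30}}

```text
invalid input at $.plan[0]: expected keys grip, dx, dy, dz, roll
```

>>> {"op": "send_rows", "data": {"plan": [{"grip": 1,"dx": 0.3,"dy": -0.4,"dz": 0},{"grip": 1,"dx": 0.5,"dy": -0.8,"dz": 0},{"grip": 1,"dx": 0.7,"dy": -1,"dz": 0},{"grip": 1,"dx": 0.7,"dy": -1,"dz": 0},{"grip": 1,"dx": 0.7,"dy": -1,"dz": 0}]}}

```text
invalid input at $.plan[0]: expected keys grip, dx, dy, dz, roll
```

```bash
python3 - <<'E'
from h import *
from scipy.spatial.transform import Rotation as R
s=robot.state(); print(s["clock"],s["position"],s["width"],s["joint_pos"].round(2)); print(R.from_quat(s["eef_rot"]).as_matrix().round(3))
f=grab("wrist","w1.png"); print(np.round(f["hand_eye"],3).tolist(), f["position"])
for c in("red","blue","green"):
    for ce,st,m in blobs(f,c,100):
        a=axis(f,m,.117 if c=="green" else .157); print(c,ce.round(),st,a[0].round(4),np.degrees(np.arctan2(a[1][1],a[1][0])).round(1),np.round(a[2:],3))
E
```

```text
0.25 [0.14874982 0.55519418 0.23090676] 0.08585335901716001 [ 1.19  0.28  1.51 -0.    1.36 -0.12]
[[-0.     0.259  0.966]
 [-0.001  0.966 -0.259]
 [-1.    -0.001 -0.   ]]
[[0.0, 0.26, -0.966, -0.143], [1.0, -0.001, 0.0, 0.0], [-0.001, -0.966, -0.26, -0.066], [0.0, 0.0, 0.0, 1.0]] [0.08533376 0.57241562 0.37412508]
```

View pics/w1.png

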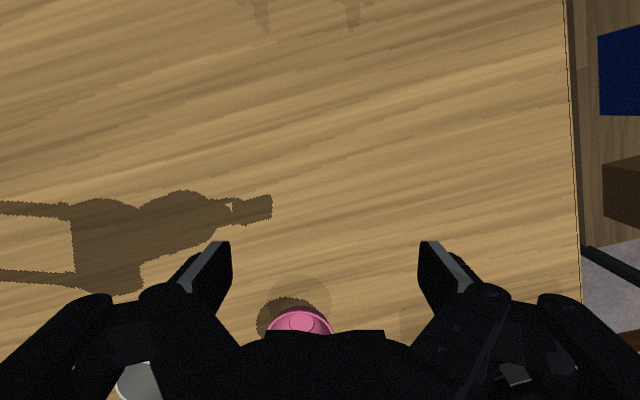

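The rows need every key, so nothing moved. This wrist view (picture 4) shows only table and one pink bowl. I'll resend with all keys.

>>> {"op": "send_rows", "data": {"plan": [{"grip": 1,"dx": 0,"dy": 0,"dz": 0.4,"roll": 0},{"grip": 1,"dx": 0.3,"dy": -0.2,"dz": 0.7,"roll": 0},{"grip": 1,"dx": 0.6,"dy": -0.5,"dz": 0.7,"roll": 0},{"grip": 1,"dx": 0.9,"dy": -0.8,"dz": 0.7,"roll": 0},{"grip": 1,"dx": 1,"dy": -1,"dz": 0.7,"roll": 0}], "squeeze": 30}}

```text
clock: 0.92
position: [0.3007, 0.4035, 0.3361]
eef_rot: [0.093, 0.701, -0.093, 0.701]
contact_force: [-0.6, -0.1, 0.3]
width: 0.0003
```

>>> {"op": "send_rows", "data": {"plan": [{"grip": 1,"dx": 0.4,"dy": -0.3,"dz": 0,"roll": 0.2},{"grip": 1,"dx": 0.7,"dy": -0.6,"dz": 0,"roll": 0.5},{"grip": 1,"dx": 1,"dy": -0.9,"dz": 0,"roll": 0.5},{"grip": 1,"dx": 1,"dy": -1,"dz": 0,"roll": 0.5}]}}

```text
clock: 1.42
position: [0.453, 0.2512, 0.3355]
eef_rot: [0.001, 0.707, -0.002, 0.708]
contact_force: [-1.1, 0.9, -0.6]
width: 0.0
```

>>> {"op": "send_rows", "data": {"plan": [{"grip": 1,"dx": 0.3,"dy": -0.3,"dz": 0,"roll": 0},{"grip": 1,"dx": 0.5,"dy": -0.6,"dz": 0,"roll": 0},{"grip": 1,"dx": 0.5,"dy": -0.6,"dz": 0,"roll": 0},{"grip": 1,"dx": 0.5,"dy": -0.6,"dz": 0,"roll": 0}]}}

```text
clock: 1.92
position: [0.5276, 0.1614, 0.3353]
eef_rot: [0.002, 0.707, -0.002, 0.707]
contact_force: [-0.3, -0.7, 0.5]
width: 0.0001
```

```bash
python3 - <<'E'
from h import *
from scipy.spatial.transform import Rotation as R
s=robot.state(); print(s["clock"],s["position"],s["width"],s["joint_pos"].round(2)); print(R.from_quat(s["eef_rot"]).as_matrix().round(3)[:,1])
f=grab("wrist","w2.png")
for c in("red","blue","green"):
    for ce,st,m in blobs(f,c,100):
        a=axis(f,m,.117 if c=="green" else .157); print(c,ce.round(),st,a[0].round(4),np.degrees(np.arctan2(a[1][1],a[1][0])).round(1),np.round(a[2:],3))
E
```

```text
1.925 [0.52762189 0.1613959  0.33532622] 0.00011932559155295819 [ 0.17  0.2   1.36 -0.    1.59 -1.39]
[ 0.005  1.    -0.001]
red [377. 104.] [ 362   65   35   77 1258] [0.4568 0.2141] -9.5 [-0.037  0.035]
green [ 18. 143.] [  6 130  25  29 358] [ 0.4975 -0.1912] -41.8 [-0.017  0.019]
```

View pics/w2.png

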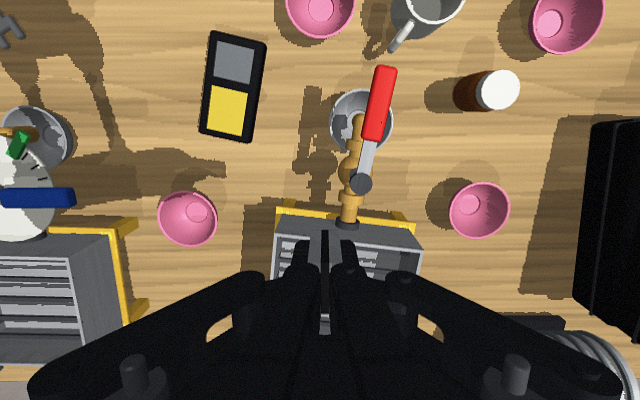

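The wrist view shows the red lever's sleeve at (377,104) and its cap at (361,183). The pipe runs from (348,215) to (357,120), and the pan's front rim from about (275,233) to (422,250). I'll work out the station yaw and pivot from these.

```bash
python3 - <<'E'
from h import *
f=grab("wrist")
ang=lambda d:np.degrees(np.arctan2(d[1],d[0])).round(1)
p=toz(f,[(349,210),(357,125)],.09); print("pipe",p.round(3),ang(p[1]-p[0]))
p=toz(f,[(275,233),(422,250)],.137); print("rim",p.round(3),ang(p[1]-p[0]))
ys=mask(f,"yellow"); ys[:200]=0; ys[:,:270]=0; ys[240:]=0
pts=[(c,np.argmax(ys[:,c]>0)) for c in range(280,412) if ys[:,c].any() and not 335<c<365]
for z in (.06,.1):
    q=toz(f,pts,z)[:,:2]; k=np.polyfit(q[:,1],q[:,0],1); print("stand",z,np.degrees(np.arctan(-k[0])).round(2), q[0].round(3),q[-1].round(3))
for z in(.16,.175): print("cap",z,toz(f,[(361,181)],z).round(4))
a=axis(f,max(blobs(f,"red"),key=lambda b:b[1][4])[2],.157); u=a[1]*np.sign(-a[1][0]); c=a[0]; print("pivot",c-.083*u,"u",ang(u))
g=grab("scene")
for b in blobs(g,"green"):
  pass
E
```

```text
pipe [[0.588 0.194 0.09 ]
 [0.479 0.202 0.09 ]] 175.9
rim [[0.601 0.103 0.137]
 [0.624 0.278 0.137]] 82.7
stand 0.06 -5.53 [0.588 0.116] [0.61  0.275]
stand 0.1 -5.53 [0.576 0.12 ] [0.596 0.264]
cap 0.16 [[0.5336 0.2002 0.16  ]]
cap 0.175 [[0.5302 0.1985 0.175 ]]
pivot [0.53900944 0.20070227] u 170.7
```

The red station's yaw is about -5.5°. The red lever points at 170.5° now, so shut is about 84.5°, and I'll aim for 83°. The pivot is about (0.537, 0.200). I'll go down beside the sleeve on the -y side and roll -9° so the finger face lies flat to it.

>>> {"op": "send_rows", "data": {"plan": [{"grip": 1,"dx": -0.3,"dy": 0.05,"dz": 0,"roll": -0.1},{"grip": 1,"dx": -0.6,"dy": 0.1,"dz": 0,"roll": -0.3},{"grip": 1,"dx": -0.6,"dy": 0.1,"dz": -0.3,"roll": -0.3},{"grip": 1,"dx": -0.6,"dy": 0.1,"dz": -0.6,"roll": -0.3},{"grip": 1,"dx": -0.6,"dy": 0.1,"dz": -0.7,"roll": -0.3},{"grip": 1,"dx": -0.6,"dy": 0.1,"dz": -0.7,"roll": -0.3}]}}

```text
clock: 2.82
position: [0.4368, 0.178, 0.2308]
eef_rot: [0.056, 0.705, -0.056, 0.705]
contact_force: [-0.4, 0.1, 0.4]
width: -0.0003
```

>>> {"op": "send_rows", "data": {"plan": [{"grip": 1,"dx": 0,"dy": 0,"dz": -0.25,"roll": 0},{"grip": 1,"dx": 0,"dy": 0,"dz": -0.5,"roll": 0},{"grip": 1,"dx": 0,"dy": 0,"dz": -0.62,"roll": 0},{"grip": 1,"dx": 0,"dy": 0,"dz": -0.62,"roll": 0}]}}

```text
clock: 3.32
position: [0.4374, 0.1782, 0.1383]
eef_rot: [0.056, 0.705, -0.056, 0.705]
contact_force: [0.4, 0.2, -0.1]
width: 0.0002
```

```bash
cat >> h.py <<'E'
def sleeve(c,n="top"):
    f=grab(n); b=[b for b in blobs(f,c,60)]
    for ce,st,m in b:
        a=axis(f,m,.157); print(c,n,ce.round(),st[4],a[0].round(3),"axis",np.degrees(np.arctan2(a[1][1],a[1][0])).round(1),np.round(a[2:],3))
def rows(piv,angs,r,d,sgn,yaw0rel):
    # sgn -1: push clockwise; jaw (world deg) = lever angle + 90*sgn + yaw0rel
    from scipy.spatial.transform import Rotation as R
    s=robot.state(); y=R.from_quat(s["eef_rot"]).as_matrix()[:,1]; jaw=np.degrees(np.arctan2(y[1],y[0])); print("jaw",jaw.round(1),s["position"].round(4),s["clock"])
    for a in angs:
        u=np.array([np.cos(np.radians(a)),np.sin(np.radians(a))]); n=sgn*np.array([-u[1],u[0]])
        p=np.array(piv)+r*u-d*n; q=(p-s["position"][:2])/.15
        roll=((a+90*sgn+yaw0rel-jaw+90)%180-90)/30
        print(a,q.round(3),"roll",roll.round(2))
E
python3 - <<'E'
from h import *
from rig import robot
sleeve("red")
print(robot.state()["contact_force"])
rows((.537,.200),[170,165,160,155,150,145],.095,.0265,-1,0)
E
```

```text
[ 0.36778522 -0.05100261  0.28026723]
jaw 80.9 [0.4382 0.1784 0.1391] 3.375
170 [0.005 0.08 ] roll -0.03
165 [0.001 0.137] roll -0.2
160 [0.003 0.195] roll -0.36
155 [0.01  0.252] roll -0.53
150 [0.022 0.308] roll -0.7
145 [0.039 0.363] roll -0.86
```

>>> {"op": "send_rows", "data": {"plan": [{"grip": 1,"dx": 0,"dy": 0.04,"dz": 0,"roll": 0},{"grip": 1,"dx": 0,"dy": 0.08,"dz": 0,"roll": -0.03},{"grip": 1,"dx": 0,"dy": 0.14,"dz": 0,"roll": -0.2},{"grip": 1,"dx": 0.003,"dy": 0.195,"dz": 0,"roll": -0.36},{"grip": 1,"dx": 0.01,"dy": 0.25,"dz": 0,"roll": -0.53},{"grip": 1,"dx": 0.02,"dy": 0.31,"dz": 0,"roll": -0.7},{"grip": 1,"dx": 0.04,"dy": 0.36,"dz": 0,"roll": -0.86}]}}

```text
clock: 4.25
position: [0.4437, 0.232, 0.1399]
eef_rot: [0.212, 0.673, -0.214, 0.675]
contact_force: [-3.1, -3.7, 2.7]
width: 0.0001
```

```bash
python3 - <<'E'
from h import *
f=grab("top","t2.png"); 
sleeve("red"); sleeve("red","scene")
print(robot.state()["contact_force"])
rows((.537,.200),[140,135,130,125,120],.095,.0265,-1,0)
E
```

```text
red scene [356. 143.] 113 [0.478 0.24 ] axis -40.5 [-0.035  0.028]
[-0.33654277 -0.23977688 -0.19460467]
jaw 55.2 [0.4442 0.2329 0.1396] 4.4
140 [0.02  0.052] roll -0.17
135 [0.046 0.104] roll -0.34
130 [0.076 0.152] roll -0.51
125 [0.11  0.198] roll -0.67
120 [0.149 0.241] roll -0.84
```

The lever follows: scene view about 139.5°, tool about 145°. I'll continue.

>>> {"op": "send_rows", "data": {"plan": [{"grip": 1,"dx": 0.02,"dy": 0.05,"dz": 0,"roll": -0.17},{"grip": 1,"dx": 0.045,"dy": 0.1,"dz": 0,"roll": -0.34},{"grip": 1,"dx": 0.075,"dy": 0.15,"dz": 0,"roll": -0.5},{"grip": 1,"dx": 0.11,"dy": 0.2,"dz": 0,"roll": -0.67},{"grip": 1,"dx": 0.15,"dy": 0.24,"dz": 0,"roll": -0.84}]}}

```text
clock: 5.03
position: [0.4654, 0.2683, 0.1395]
eef_rot: [0.353, 0.612, -0.355, 0.613]
contact_force: [-3.3, -2.7, 2.5]
width: -0.0003
```

```bash
python3 - <<'E'
from h import *
sleeve("red"); sleeve("red","scene")
rows((.537,.200),[115,110,105,100,98,96],.095,.0265,-1,0)
E
```

```text
red scene [366. 140.] 106 [0.497 0.264] axis -59.7 [-0.035  0.029]
jaw 30.1 [0.4666 0.2691 0.1396] 5.125
115 [0.042 0.038] roll -0.17
110 [0.087 0.074] roll -0.34
105 [0.135 0.105] roll -0.5
100 [0.185 0.132] roll -0.67
98 [0.206 0.142] roll -0.74
96 [0.227 0.15 ] roll -0.8
```

>>> {"op": "send_rows", "data": {"plan": [{"grip": 1,"dx": 0.04,"dy": 0.04,"dz": 0,"roll": -0.17},{"grip": 1,"dx": 0.085,"dy": 0.075,"dz": 0,"roll": -0.34},{"grip": 1,"dx": 0.135,"dy": 0.105,"dz": 0,"roll": -0.5},{"grip": 1,"dx": 0.185,"dy": 0.13,"dz": 0,"roll": -0.67},{"grip": 1,"dx": 0.225,"dy": 0.15,"dz": 0,"roll": -0.8},{"grip": 1,"dx": 0.225,"dy": 0.15,"dz": 0,"roll": -0.8}]}}

```text
clock: 5.88
position: [0.5002, 0.2919, 0.1396]
eef_rot: [0.472, 0.526, -0.473, 0.527]
contact_force: [-0.7, -0.5, 1.1]
width: 0.0
```

```bash
python3 - <<'E'
from h import *
sleeve("red"); sleeve("red","scene")
print(robot.state()["contact_force"])
rows((.537,.200),[92,89,86,84,83],.095,.0265,-1,0)
E
```

```text
red scene [378. 141.] 106 [0.528 0.279] axis -81.7 [-0.035  0.033]
[-1.21979927  0.28471147 -0.18405949]
jaw 6.2 [0.5002 0.2919 0.1396] 5.975
92 [0.047 0.014] roll -0.14
89 [0.08  0.024] roll -0.24
86 [0.114 0.031] roll -0.34
84 [0.136 0.036] roll -0.41
83 [0.147 0.037] roll -0.44
```

>>> {"op": "send_rows", "data": {"plan": [{"grip": 1,"dx": 0.045,"dy": 0.015,"dz": 0,"roll": -0.14},{"grip": 1,"dx": 0.08,"dy": 0.025,"dz": 0,"roll": -0.24},{"grip": 1,"dx": 0.11,"dy": 0.03,"dz": 0,"roll": -0.34},{"grip": 1,"dx": 0.13,"dy": 0.035,"dz": 0,"roll": -0.4},{"grip": 1,"dx": 0.13,"dy": 0.035,"dz": 0,"roll": -0.4}]}}

```text
clock: 6.6
position: [0.5196, 0.2976, 0.1396]
eef_rot: [-0.524, -0.474, 0.525, -0.475]
contact_force: [-2.5, 2.1, -0.3]
width: 0.0001
```

>>> {"op": "send_rows", "data": {"plan": [{"grip": 1,"dx": -0.1,"dy": 0,"dz": 0,"roll": 0},{"grip": 1,"dx": -0.3,"dy": 0,"dz": 0.1,"roll": 0},{"grip": 1,"dx": -0.3,"dy": 0,"dz": 0.5,"roll": 0},{"grip": 1,"dx": -0.1,"dy": -0.2,"dz": 0.9,"roll": 0.2},{"grip": 1,"dx": 0.1,"dy": -0.5,"dz": 1,"roll": 0.5},{"grip": 1,"dx": 0.1,"dy": -0.7,"dz": 1,"roll": 0.8},{"grip": 1,"dx": 0.1,"dy": -0.8,"dz": 1,"roll": 1},{"grip": 1,"dx": 0.1,"dy": -0.8,"dz": 1,"roll": 1}]}}

```text
clock: 7.6
position: [0.5343, 0.1763, 0.2899]
eef_rot: [0.385, 0.593, -0.385, 0.594]
contact_force: [-0.5, 0.2, 0.2]
width: -0.0004
```

```bash
python3 - <<'E'
from h import *
s=robot.state(); print(s["position"])
sleeve("red"); sleeve("red","scene"); sleeve("red","wrist"); f=grab("wrist","w3.png")
E
```

```text
[0.53434458 0.17630707 0.28986193]
red top [222. 173.] 172 [0.542 0.281] axis -95.0 [-0.035  0.034]
red scene [384. 143.] 118 [0.546 0.279] axis -93.4 [-0.034  0.034]
red wrist [384.  80.] 1944 [0.543 0.28 ] axis -95.9 [-0.039  0.034]
```

View pics/w3.png

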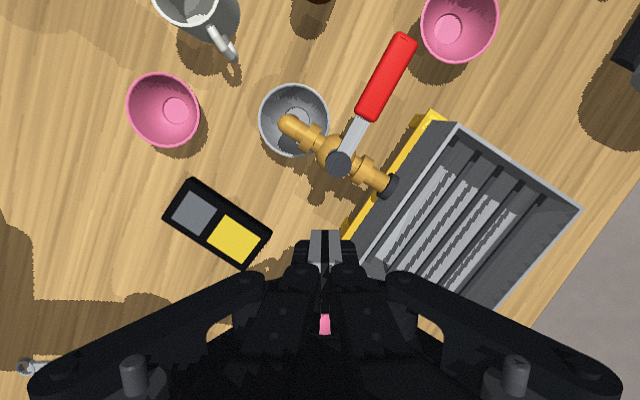

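The red lever now looks square to the pipe: cap (338,160), sleeve (385,80), pipe from (285,122) to (388,187). I'll check the angle in the same view and then go over to blue.

```bash
python3 - <<'E'
from h import *
f=grab("wrist")
h=cv2.cvtColor(f["color"],cv2.COLOR_BGR2HSV); m=cv2.inRange(h,(12,120,90),(22,255,255)); 
n,l,st,ce=cv2.connectedComponentsWithStats(m)
ang=lambda d:np.degrees(np.arctan2(d[1],d[0])).round(1)
p=toz(f,[(384,184),(292,126)],.09); print("pipe",ang(p[1]-p[0]))
# pan rim, front outer edge by Canny/Hough near
e=cv2.Canny(f["color"],60,160); e[:110]=0
for x in cv2.HoughLinesP(e[:,330:470],1,np.pi/360,30,minLineLength=55,maxLineGap=6)[:,0][:12]:
    q=[(x[0]+330,x[1]),(x[2]+330,x[3])]; t=toz(f,q,.137); print(q,ang(t[1]-t[0]))
E
```

```text
pipe 172.2
[(np.int32(349), np.int32(239)), (np.int32(437), np.int32(112))] 82.4
[(np.int32(391), np.int32(264)), (np.int32(469), np.int32(159))] 82.6
[(np.int32(359), np.int32(265)), (np.int32(461), np.int32(124))] 82.3
[(np.int32(375), np.int32(254)), (np.int32(439), np.int32(165))] 82.7
[(np.int32(393), np.int32(271)), (np.int32(469), np.int32(171))] 82.3
[(np.int32(340), np.int32(241)), (np.int32(429), np.int32(110))] 82.7
[(np.int32(358), np.int32(262)), (np.int32(458), np.int32(122))] 82.5
[(np.int32(360), np.int32(258)), (np.int32(457), np.int32(122))] 82.5
[(np.int32(360), np.int32(265)), (np.int32(462), np.int32(124))] 82.3
[(np.int32(413), np.int32(273)), (np.int32(469), np.int32(202))] 81.9
[(np.int32(420), np.int32(276)), (np.int32(469), np.int32(213))] 82.7
[(np.int32(408), np.int32(271)), (np.int32(466), np.int32(193))] 83.4
```

>>> {"op": "send_rows", "data": {"plan": [{"grip": 1,"dx": 0,"dy": -0.4,"dz": 0.2,"roll": 0},{"grip": 1,"dx": 0,"dy": -0.8,"dz": 0.2,"roll": 0.3},{"grip": 1,"dx": 0,"dy": -1,"dz": 0.2,"roll": 0.6},{"grip": 1,"dx": 0,"dy": -1,"dz": 0.2,"roll": 0.9},{"grip": 1,"dx": 0,"dy": -1,"dz": 0.2,"roll": 1}]}}

```text
clock: 8.48
position: [0.5345, 0.0284, 0.3194]
eef_rot: [0.216, 0.673, -0.216, 0.673]
contact_force: [-0.3, -0.7, -0.4]
width: 0.0001
```

>>> {"op": "send_rows", "data": {"plan": [{"grip": 1,"dx": 0.05,"dy": -0.4,"dz": 0,"roll": 0.3},{"grip": 1,"dx": 0.1,"dy": -0.8,"dz": 0,"roll": 0.6},{"grip": 1,"dx": 0.2,"dy": -1,"dz": 0,"roll": 0.9},{"grip": 1,"dx": 0.2,"dy": -1,"dz": 0,"roll": 0.9},{"grip": 1,"dx": 0.2,"dy": -1,"dz": 0,"roll": 0.9}]}}

```text
clock: 9.1
position: [0.5644, -0.1207, 0.3191]
eef_rot: [0.054, 0.705, -0.053, 0.705]
contact_force: [-0.5, 1.4, 0.7]
width: -0.0002
```

```bash
python3 - <<'E'
from h import *
s=robot.state(); print(s["position"],s["joint_pos"].round(2))
ang=lambda d:np.degrees(np.arctan2(d[1],d[0])).round(1)
f=grab("wrist","w4.png")
for c,z in(("blue",.157),("green",.117)):
    for ce,st,m in blobs(f,c,150):
        a=axis(f,m,z); print(c,ce.round(),st,a[0].round(4),ang(a[1]),np.round(a[2:],3))
sleeve("blue");sleeve("red")
E
```

```text
[ 0.56435271 -0.1206789   0.31912348] [-0.33  0.24  1.34  0.    1.56 -1.75]
blue [292. 170.] [ 256  155   74   31 1475] [ 0.5515 -0.1508] -89.7 [-0.036  0.037]
green [249. 121.] [238 106  24  32 360] [ 0.4987 -0.1928] -37.9 [-0.016  0.017]
red top [222. 173.] 175 [0.542 0.282] axis -94.3 [-0.034  0.034]
```

View pics/w4.png

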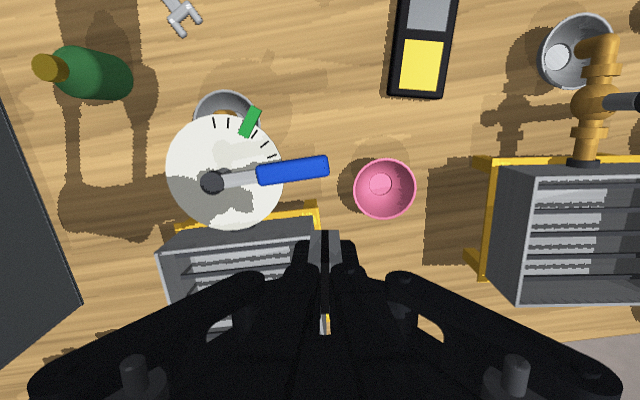

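The blue sleeve is at (292,170) and the tab at (249,121). The tab axis and its radial direction from the pivot (0.5515, -0.234) both give about 142° in the world, and the lever is at 90°. Red reads 84 to 86.6° against a rim at 82.5 to 84.5°, so about 1.50 to 1.57 rad, which is shut. I'll roll the tool by -81° and descend behind the blue sleeve on its +x side.

>>> {"op": "send_rows", "data": {"plan": [{"grip": 1,"dx": 0.1,"dy": -0.03,"dz": 0,"roll": -0.3},{"grip": 1,"dx": 0.16,"dy": -0.05,"dz": 0,"roll": -0.6},{"grip": 1,"dx": 0.16,"dy": -0.05,"dz": 0,"roll": -0.9},{"grip": 1,"dx": 0.16,"dy": -0.05,"dz": 0,"roll": -0.9}]}}

```text
clock: 9.75
position: [0.5881, -0.1268, 0.3198]
eef_rot: [0.215, 0.673, -0.215, 0.674]
contact_force: [-0.0, -0.1, 0.1]
width: 0.0003
```

>>> {"op": "send_rows", "data": {"plan": [{"grip": 1,"dx": 0,"dy": 0,"dz": 0,"roll": -0.3},{"grip": 1,"dx": 0,"dy": 0,"dz": 0,"roll": -0.6},{"grip": 1,"dx": 0,"dy": 0,"dz": 0,"roll": -0.9},{"grip": 1,"dx": 0,"dy": 0,"dz": 0,"roll": -0.9}]}}

```text
clock: 10.25
position: [0.5879, -0.1262, 0.3201]
eef_rot: [0.365, 0.605, -0.365, 0.606]
contact_force: [0.3, -0.1, -0.5]
width: -0.0002
```

>>> {"op": "send_rows", "data": {"plan": [{"grip": 1,"dx": 0,"dy": 0,"dz": -0.2,"roll": -0.3},{"grip": 1,"dx": 0,"dy": 0,"dz": -0.4,"roll": -0.6},{"grip": 1,"dx": 0,"dy": 0,"dz": -0.6,"roll": -0.9},{"grip": 1,"dx": 0,"dy": 0,"dz": -0.6,"roll": -0.9},{"grip": 1,"dx": 0,"dy": 0,"dz": -0.6,"roll": -0.9}]}}

```text
clock: 10.88
position: [0.5886, -0.1262, 0.2314]
eef_rot: [0.496, 0.504, -0.495, 0.506]
contact_force: [0.1, 0.2, 0.8]
width: -0.0
```

```bash
python3 - <<'E'
from h import *
sleeve("blue"); sleeve("blue","scene"); s=robot.state(); print(s["joint_pos"].round(2))
rows((.5515,-.234),[90],.105,.037,1,0)
f=grab("top","t4.png"); f=grab("scene"); cv2.imwrite("pics/s4.png",cv2.resize(f["color"][150:400,160:440],None,fx=2.5,fy=2.4))
E
```

```text
blue scene [401.  53.] 148 [0.425 0.701] axis -0.7 [-0.049  0.047]
[-0.33  0.31  1.45 -0.    1.38 -0.34]
jaw 1.0 [ 0.5889 -0.1264  0.2319] 10.975
90 [-0.003 -0.017] roll -0.03
```

View pics/s4.png

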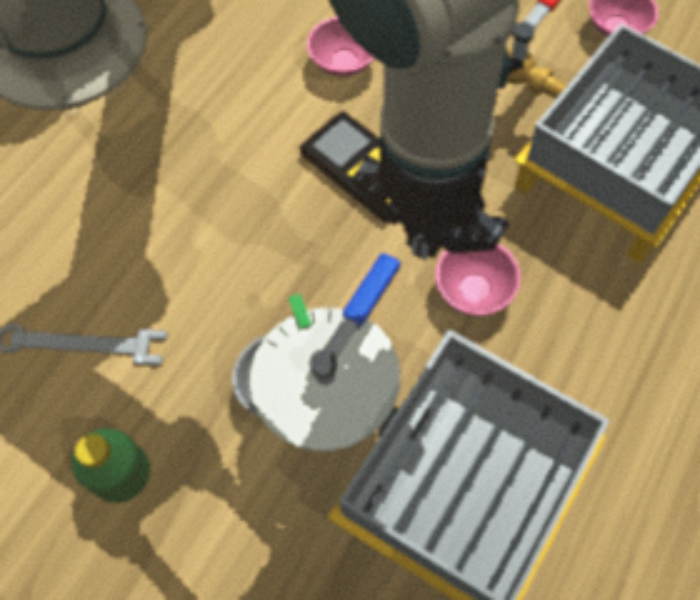

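The fingers hang at about (430,240) in the crop, above and behind the blue sleeve (372,287), clear of the pan corner (450,335). The lever is unmoved. Now down to z ≈ 0.139.

>>> {"op": "send_rows", "data": {"plan": [{"grip": 1,"dx": 0,"dy": 0,"dz": -0.2,"roll": 0},{"grip": 1,"dx": 0,"dy": 0,"dz": -0.4,"roll": 0},{"grip": 1,"dx": 0,"dy": 0,"dz": -0.6,"roll": 0},{"grip": 1,"dx": 0,"dy": 0,"dz": -0.62,"roll": 0},{"grip": 1,"dx": 0,"dy": 0,"dz": -0.62,"roll": 0}]}}

```text
clock: 11.7
position: [0.5894, -0.1266, 0.1397]
eef_rot: [0.497, 0.502, -0.495, 0.506]
contact_force: [0.6, -0.0, 0.2]
width: -0.0002
```

```bash
python3 - <<'E'
from h import *
s=robot.state(); print(s["contact_force"].round(1))
rows((.5515,-.234),[90,94,98,102,106,110,114],.105,.0265,1,0)
E
```

```text
[ 0.6 -0.   0.2]
jaw 1.0 [ 0.5894 -0.1266  0.1397] 11.7
90 [-0.076 -0.016] roll -0.03
94 [-0.125 -0.005] roll 0.1
98 [-0.175  0.002] roll 0.23
102 [-0.226  0.006] roll 0.37
106 [-0.276  0.006] roll 0.5
110 [-0.326  0.002] roll 0.63
114 [-0.376 -0.004] roll 0.77
```

>>> {"op": "send_rows", "data": {"plan": [{"grip": 1,"dx": -0.04,"dy": -0.01,"dz": 0,"roll": 0},{"grip": 1,"dx": -0.075,"dy": -0.015,"dz": 0,"roll": -0.03},{"grip": 1,"dx": -0.125,"dy": -0.005,"dz": 0,"roll": 0.1},{"grip": 1,"dx": -0.175,"dy": 0,"dz": 0,"roll": 0.23},{"grip": 1,"dx": -0.225,"dy": 0.005,"dz": 0,"roll": 0.37},{"grip": 1,"dx": -0.275,"dy": 0.005,"dz": 0,"roll": 0.5},{"grip": 1,"dx": -0.325,"dy": 0,"dz": 0,"roll": 0.63},{"grip": 1,"dx": -0.375,"dy": -0.005,"dz": 0,"roll": 0.77}]}}

```text
clock: 12.7
position: [0.5348, -0.1276, 0.141]
eef_rot: [0.386, 0.59, -0.383, 0.597]
contact_force: [3.2, -0.5, 0.5]
width: -0.0002
```

```bash
python3 - <<'E'
from h import *
sleeve("blue"); sleeve("blue","scene"); s=robot.state(); print(s["contact_force"].round(1))
rows((.5515,-.234),[118,122,126,130,134,138],.105,.0265,1,0)
E
```

```text
blue scene [401.  53.] 146 [0.425 0.701] axis -1.2 [-0.05   0.048]
[1.7 0.1 0.6]
jaw 24.0 [ 0.5337 -0.1278  0.1408] 12.8
118 [-0.054 -0.007] roll 0.13
122 [-0.102 -0.021] roll 0.27
126 [-0.15  -0.038] roll 0.4
130 [-0.196 -0.058] roll 0.53
134 [-0.24  -0.082] roll 0.67
138 [-0.283 -0.108] roll 0.8
```

>>> {"op": "send_rows", "data": {"plan": [{"grip": 1,"dx": -0.055,"dy": -0.005,"dz": 0,"roll": 0.13},{"grip": 1,"dx": -0.1,"dy": -0.02,"dz": 0,"roll": 0.27},{"grip": 1,"dx": -0.15,"dy": -0.04,"dz": 0,"roll": 0.4},{"grip": 1,"dx": -0.195,"dy": -0.06,"dz": 0,"roll": 0.53},{"grip": 1,"dx": -0.24,"dy": -0.08,"dz": 0,"roll": 0.67},{"grip": 1,"dx": -0.28,"dy": -0.11,"dz": 0,"roll": 0.8},{"grip": 1,"dx": -0.28,"dy": -0.11,"dz": 0,"roll": 0.8}]}}

```text
clock: 13.68
position: [0.4916, -0.1443, 0.1414]
eef_rot: [0.256, 0.657, -0.252, 0.663]
contact_force: [-0.2, 0.6, 0.3]
width: -0.0001
```

```bash
python3 - <<'E'
from h import *
ang=lambda d:np.degrees(np.arctan2(d[1],d[0])).round(1)
for n in("scene","wrist","top"):
  f=grab(n); h=cv2.cvtColor(f["color"],cv2.COLOR_BGR2HSV); m=cv2.inRange(h,(103,150,50),(122,255,255)); k,l,st,ce=cv2.connectedComponentsWithStats(m)
  for i in range(1,k):
    if st[i,4]>40:
      a=axis(f,l==i,.157); print(n,ce[i].round(),st[i],a[0].round(3),ang(a[1]),np.round(a[2:],3))
s=robot.state(); print(s["contact_force"].round(1))
rows((.5515,-.234),[138,140,142,144],.105,.0265,1,0)
E
```

```text
scene [405.  17.] [ 379    0   56   40 1617] [0.351 0.933] -87.3 [-0.182  0.139]
scene [398.  56.] [381  46  35  21 415] [0.424 0.679] 1.7 [-0.051  0.053]
scene [280. 268.] [273 255  14  26 191] [ 0.496 -0.183] -43.3 [-0.033  0.03 ]
scene [ 40. 350.] [   0  301   88   99 4698] [ 0.167 -0.591] -75.4 [-0.092  0.087]
wrist [270. 250.] [ 247  225   49   56 2191] [ 0.471 -0.158] -58.1 [-0.013  0.015]
top [ 10. 308.] [  0 285  25  54 604] [0.218 0.855] -176.4 [-0.06   0.075]
top [543. 320.] [ 502  286   84   69 3660] [ 0.079 -0.541] 101.5 [-0.093  0.092]
[0.5 0.1 0.1]
jaw 47.9 [ 0.4917 -0.1443  0.141 ] 13.825
138 [-0.003  0.002] roll 0.0
140 [-0.024 -0.012] roll 0.07
142 [-0.044 -0.028] roll 0.14
144 [-0.064 -0.043] roll 0.2
```

The lever is at about 137.5°. I'll push to 142°, back off and look.

>>> {"op": "send_rows", "data": {"plan": [{"grip": 1,"dx": -0.025,"dy": -0.01,"dz": 0,"roll": 0.07},{"grip": 1,"dx": -0.045,"dy": -0.03,"dz": 0,"roll": 0.14},{"grip": 1,"dx": -0.045,"dy": -0.03,"dz": 0,"roll": 0.14},{"grip": 1,"dx": -0.045,"dy": -0.03,"dz": 0,"roll": 0.14}]}}

```text
clock: 14.32
position: [0.4853, -0.1487, 0.1411]
eef_rot: [0.232, 0.666, -0.228, 0.671]
contact_force: [1.9, 0.6, -0.0]
width: -0.0002
```

>>> {"op": "send_rows", "data": {"plan": [{"grip": 1,"dx": 0.06,"dy": 0.08,"dz": 0,"roll": 0},{"grip": 1,"dx": 0.2,"dy": 0.25,"dz": 0.1,"roll": 0},{"grip": 1,"dx": 0.3,"dy": 0.35,"dz": 0.4,"roll": 0},{"grip": 1,"dx": 0.4,"dy": 0.4,"dz": 0.8,"roll": 0},{"grip": 1,"dx": 0.5,"dy": 0.4,"dz": 1,"roll": 0.3},{"grip": 1,"dx": 0.5,"dy": 0.4,"dz": 1,"roll": 0.6},{"grip": 1,"dx": 0.5,"dy": 0.4,"dz": 1,"roll": 0.9},{"grip": 1,"dx": 0.5,"dy": 0.4,"dz": 1,"roll": 1},{"grip": 1,"dx": 0.5,"dy": 0.4,"dz": 1,"roll": 1}]}}

```text
clock: 15.45
position: [0.5602, -0.0881, 0.2907]
eef_rot: [0.052, 0.704, -0.046, 0.707]
contact_force: [0.4, 0.9, 0.0]
width: 0.0002
```

```bash
python3 - <<'E'
from h import *
ang=lambda d:np.degrees(np.arctan2(d[1],d[0])).round(1)
for n in("scene","wrist","top"):
  f=grab(n,n+"9.png"); h=cv2.cvtColor(f["color"],cv2.COLOR_BGR2HSV)
  for c,lo,hi,z in(("blue",(103,170,70),(122,255,255),.157),("green",(45,110,40),(80,255,255),.117)):
    k,l,st,ce=cv2.connectedComponentsWithStats(cv2.inRange(h,lo,hi))
    for i in range(1,k):
      a=axis(f,l==i,z)
      if st[i,4]>20 and np.hypot(*(a[0]-[.5,-.18]))<.1: print(n,c,ce[i].round(),st[i,4],a[0].round(3),ang(a[1]),np.round(a[2:],3),"radial",ang(a[0]-[.5515,-.234]))
  if n!="wrist": sleeve("red",n)
E
```

```text
scene blue [277. 267.] 205 [ 0.49  -0.184] -39.0 [-0.034  0.033] radial 141.3
red scene [383. 144.] 116 [0.546 0.278] axis -94.0 [-0.034  0.033]
wrist blue [206. 117.] 2240 [ 0.488 -0.18 ] -39.0 [-0.035  0.037] radial 139.9
wrist green [216. 132.] 74 [ 0.502 -0.188] -38.8 [-0.017  0.017] radial 137.3
red top [222. 173.] 175 [0.542 0.282] axis -94.2 [-0.034  0.034]
```

View pics/wrist9.png

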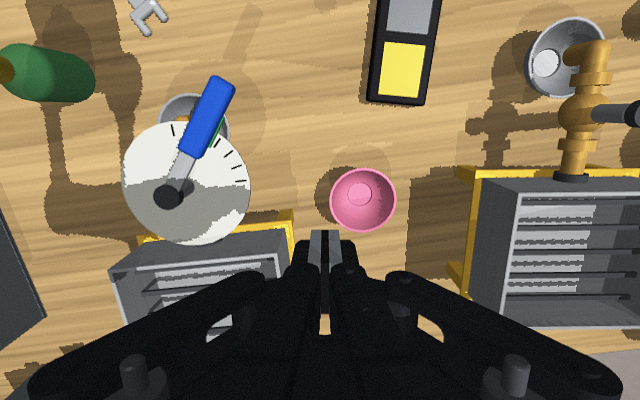

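The blue lever reads 141.0° in both the wrist and scene views, over the tab at 140 to 142.4°. Red still reads 84 to 86°. The arm is clear, so I'm handing in.

```bash
python3 -c "
from rig import robot
s=robot.state(); print(s['clock'],s['contact_force']); print(robot.finish_job())"
```

```text
15.7 [-0.08966542 -0.23255731 -0.169686  ]
the job is handed in; nothing more can be done
None
```

I pushed the red lever shut with the closed fingertips, backed off, then pushed the blue lever onto the green tab. The job was handed in at 15.7 s with the arm clear and no force on it. No verdict was reported.

- **Red lever:** it stands at 84 to 86.6° in the world, and its station's square-across direction measured 82.3 to 85.9°. That puts it between about 1.50 and 1.60 rad, against the required 1.45. My readings of the station's own angle disagreed by about 3.6°, so the red margin is known only that well.
- **Blue lever:** it reads 141.0° in the wrist and scene views. The top camera's view of the lever was blocked at the end. The tab measured 140.2 to 142.4° before the lever covered it, so they agree within about 2° (the limit is 7°).
- **Forces and bystanders:** the pushing force at the end of each move never exceeded about 6 N. Nothing looked displaced in the final wrist view, but I didn't measure the bowls or bystanders again, and the mug and jar were out of that view.

One pair of early moves was refused because the rows lacked a key. Nothing had moved, and I resent them.

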